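# Put the wash basket away from its drip stand

### The job

The washed amplifier knobs have dried: draw the little steel basket towards the open front of its drip stand, feeling for the stops, ease it back just clear of their noses and lift it off by its red handle without forcing it or letting it swing over, and stand it upright in the open drawer without dropping it. Let go of it, then push the drawer fully shut, with both knobs still in the basket and the other things on the bench left alone.

Things in the scene. Friction and masses are not known exactly. Their poses are not given: they have to be found in the camera images.
- basket_mid (a point): Centre of the loose open-topped steel basket, half-way up, on its pin axis. 84 (own x) x 72 (own y) mm, walls 3 mm thick, 0.2-0.45 kg; underside 42 mm below this point, rim 8 mm above. Two brass pivot pins, 9 mm in diameter, stick out 14 mm from its +y and -y sides at this height (100 mm over the ends). It starts hanging level by them, free to swing; its axes parallel the stand's.
- basket_handle (a point): Centre of the basket's red handle bar, which crosses over the basket along its own y: 10 mm thick (x), 72 mm long (y), 16 mm high; 34 mm above basket_mid. The gap below it to the rim is 18 mm.
- basket: The same basket; origin at the centre of its underside, 42 mm below basket_mid, same axes.
- stand: Fixed aluminium drip stand, base 130 (x) x 116 (y) x 8 mm; origin at the centre of the base's underside; -x is its front, towards the robot. Two upright side plates at y = +-41 to +-50 mm carry the basket's pins; the basket hangs between them with 5 mm to spare each side, its underside 35 mm above the base.
- stand_notch (a point): Midway between the two notches in which the pins rest, on the resting pin axis, 85 mm above the stand's underside; stand's axes. Notches are 12 mm wide, 4 mm deep. A blue lip covers each, underside 19 mm, downturned front edge 14 mm, top 26 mm above this point: no lifting straight up. Raise 6 mm, draw along -x until both pins touch the blue stops, ease back to the gap, lift out there.
- stand_front (a point): Point 36 mm to -x of stand_notch, same height: mean place of the stops' faces. Each stop has a nose, 14 to 26 mm above this point, that juts 6 mm over the pin; the gap from nose to lip is 12.5 mm (x) for the 9 mm pins, its middle 12.25 mm to +x of the face (7.75 mm back from touching). Stops and lips are one firmly clamped keeper; its x differs by up to 11 mm each time, unmeasured: feel or see it.
- knob_a_mid (a point): Centre of a loose aluminium amplifier knob, 26 mm in diameter, 18 mm high, 30 g, lying on the floor of the basket.
- knob_b_mid (a point): Centre of the second knob, the same as the first, also lying in the basket.
- cabinet_drawer0 (a joint): Opening of the drawer of the low grey cabinet, m: 0 fully shut, starts 0.145 to 0.162 open; slides easily (a few N) and stays where it is left. Its stop at 0 is rigid.
- drawer_floor (a point): On the centreline of the drawer's inner floor, 67 mm behind the inside of its front; moves with it; x points into the cabinet (it opens along -x). Inside 195 x 178 (y) mm. Above this floor: side walls to 84 mm, front panel's top edge 93 mm, underside of the cabinet's top 94 mm, its top surface 106 mm; the basket with handle is 84 mm. Open by d, the uncovered inside runs from x = -67 mm to about d - 73 mm.
- drawer_front (a point): Middle of the outer face of the drawer's front panel, 83 mm above the drawer floor, 10 mm below the panel's top edge; x points into the cabinet. Panel 214 mm wide. A steel bar handle, 107 mm long, stands 35 mm out from the face, its axis about 15 mm below this point.
- meter_yellow: Bystander, not to be disturbed: yellow multimeter lying flat, 160 x 76 x 34 mm, beyond the stand. Loose; origin at the centre of its underside.
- meter_black: Bystander, not to be disturbed: black multimeter lying flat, 160 x 76 x 34 mm, beyond the stand. Loose; origin at the centre of its underside.
- solder_spool: Bystander, not to be disturbed: metal spool, 56 mm in diameter, 46 mm high, standing on the left. Loose; origin at the centre of its underside.
- spray_can: Bystander, not to be disturbed: yellow can with a red cap, 52 mm in diameter, 150 mm high, standing on the left. Loose; origin at the centre of its underside.
- screwdriver: Bystander, not to be disturbed: screwdriver lying on the left, with a red handle. Loose; origin on the tool, at the bench top.
- flux_jar: Bystander, not to be disturbed: small jar with a black cap, 40 mm in diameter, 45 mm high, on the robot's side of the stand and drawer. Loose; origin at the centre of its underside.
Not all that is in view belongs to the job. What is shaped like the basket but orange is not meant.

How it is judged:
On the way, in this order (a step that is already met when the one before it is completed fails the run):
1. the basket is lifted level and clear off its stand (z of basket_mid in the frame of stand above 0.135 m and contact force between basket and stand below 0.2 N and angle between basket_mid's own z axis and vertical below 0.25 rad), for 0.2 s.
2. the basket stands released and upright on the floor of the open drawer (z of basket_mid in the frame of drawer_floor between 0.034 and 0.052 m and x of basket_mid in the frame of drawer_floor between -0.07 and 0.13 m and y of basket_mid in the frame of drawer_floor between -0.09 and 0.09 m and angle between basket_mid's own z axis and vertical below 0.12 rad and linear speed of basket below 0.03 m/s and value of joint cabinet_drawer0 above 0.08 m and contact force between the fingers and basket below 0.2 N), for 0.2 s.
At the end, for the whole second after the job is handed in: The drawer is shut (within 7 mm) with the basket standing upright (within 7 degrees) at rest and released on the drawer's floor and both knobs in it (z of basket_mid in the frame of drawer_floor between 0.034 and 0.052 m and x of basket_mid in the frame of drawer_floor between -0.07 and 0.13 m and y of basket_mid in the frame of drawer_floor between -0.09 and 0.09 m and angle between basket_mid's own z axis and vertical below 0.12 rad and linear speed of basket below 0.03 m/s and distance between each of knob_a_mid, knob_b_mid and basket_mid below 0.06 m and value of joint cabinet_drawer0 below 0.007 m and contact force between the arm and basket below 0.2 N); the robot touches nothing.
It fails at once if the basket swings or tips by more than 23 degrees (angle between basket_mid's own z axis and vertical above 0.4 rad).
It fails at once if the basket is forced against its stand with more than 25 N (contact force between basket and stand above 25 N).
It fails at once if the basket is dropped (falls faster than 0.5 m/s out of the grip) (contact force between the fingers and basket below 0.05 N and linear speed of basket above 0.5 m/s).
It fails at once if another thing on the bench is shoved by more than 30 mm (distance of any of meter_yellow, meter_black, solder_spool, spray_can, screwdriver, flux_jar from where it was at the start of the episode above 0.03 m).
It also fails if it takes over 64 s, if anything falls off the work surface, if the arm or the gripper's body presses on something with over 40 N, if the wrist force passes 120 N, or if a joint passes its speed limit or range.

### The arm

A 6-joint arm with a two-finger parallel gripper is mounted at the origin on the work surface. World frame = base frame: x ahead of the robot, y to its left, z up, the work surface at z = 0. Lengths are in m, angles in rad, forces in N, time in s.
With the tool pointing down it reaches from about 0.35 to 0.85 m from the base axis. Payload 8.1 kg.
Tool frame: the origin (TCP) lies at the centre of the arm's flange, where the gripper is bolted on; the fingertips stand 186 mm ahead of it and the grasp point (between the pads) lies 167 mm ahead of it; z points along the fingers, y is the line along which they close (so a half turn about z gives the same grasp; the last joint's range is limited). The gripper opens to 93 mm and grips with 3 to 60 N. Pads are 15 mm wide; open, the fingers measure 128 mm over their backs; the gripper's body (75 mm by 188 mm) begins 65 mm behind the grasp point.
Start: joints at [1.047, 0.13, 1.488, -0, 1.523, -0.085], TCP at [0.255, 0.543, 0.405] pointing down, gripper open.
Joint ranges: [-2.96, 2.96], [-0.89, 2.26], [0.02, 2.5], [-1.34, 4.48], [0, 2.73], [-2.66, 2.66]. Speed limits (rad/s): [2.39, 2.39, 2.79, 3.14, 3.14, 3.14].

### API

Orientations are given as a rotation vector (axis times angle).
In Python, from plant import robot gives the robot as it stands.
- The arm moves only by the tool apply_moves, never from a script. Its argument "series" is a list of rows, each a list of 2 entries, a list of its own where there are three numbers: the shift along the tool's x, y, z in mm, then the turn, a rotation vector about the tool's x, y, z in rad. A call has 1 to 12 rows; each row shifts and turns the commanded pose from where the row before left it, along the tool's axes as they then stand; what a row does not reach is not made up. A row lasts 1/12 s, in which the tool goes at most 41.7 mm and 7.16 degrees, less where a joint would pass 70% of its speed; a pose out of reach is approached as far as the arm can. A call is refused whole if a number of a shift passes 41.7 or a number of a turn 0.125, either way. A call with a gripper value outside its range is refused whole. "claw" is the opening, from 0 (shut) to 1 (fully open), set as the call begins (left out, the last holds). The fingers move at their own pace and stop on an object; "newtons" is the grip in N (left out, the last holds). Time passes only in rows, so rows that do not move let the fingers close. It gives the time, the measured TCP pose, the force, the opening and the grip force at its end, in the units of the state.
- robot.read_state(): the state, without advancing time (a new reading comes with each control period).
- robot.read_camera(name): name is "scene" or "side" or "wrist"; returns (picture, depth): 420x560x3 uint8, blue, green, red; 420x560 float32, m along the optical axis (not along the pixel's ray), 0 where there is no reading.
- robot.calibration(name): a dict with "fx", "fy", "cx", "cy" (pixels), "D" ([k1, k2, p1, p2, k3] as OpenCV has them; the pictures are not rectified), "extrinsics" (4x4, takes a point from world to camera coordinates). Camera axes: x right, y down, z forward; pixel columns grow to the right and rows downward; lengths in m; the calibration is good to about 2 mm. A picture is of the moment at which its call begins: read the wrist's pose just before it. calibration takes no time and is no camera call; for the wrist camera it gives the pose at the moment of the call.
- robot.close_job(): hands the job in; it is judged then, once.
The state is a dict: "t": time; "q": joint angles; "dq": joint speeds; "joint_torque": joint torques, N m; "tool_pos": TCP position; "orientation": TCP orientation; "force": force on the tool from outside, world axes, zero at the start; "wrist_torque": the same for the moment, N m; "opening": finger opening in m; "gripper_force": force on a finger pad.
Only numpy, scipy, OpenCV 4.12 (cv2) and the standard library are available. Lean on these libraries where they do the work, as an engineer would, in place of code of your own. Each camera call takes 0.05 s, during which the arm holds its last target. There are 200 camera calls.

## Working session

There is one attempt and no reset: what is moved stays moved. The work goes in short steps, Python scripts to look and compute and a tool call to move; the robot and the scene stay as the last step left them, time stands still between calls to the robot, and variables do not carry over. Pictures are saved under pics/ and viewed, at most 10 in all, crops included, and the job is handed in when it is done.

Besides the shell and the picture viewer there is one more tool, called after "Emit:" as a command line: name --argument value ..., lists and objects as JSON in quotes. apply_moves: Moves the arm, as the interface text tells. Its arguments: {"type":"object","properties":{"series":{"type":"array"},"claw":{"type":"number"},"newtons":{"type":"number"}},"required":["series"]}

```bash
ls; mkdir -p pics; cat > h.py <<'E'
import numpy as np,cv2
from plant import robot
def cal(n):
    c=robot.calibration(n);K=np.array([[c["fx"],0,c["cx"]],[0,c["fy"],c["cy"]],[0,0,1]]);return K,np.array(c["D"]),np.array(c["extrinsics"])
def grab(n):
    c=cal(n);im,d=robot.read_camera(n);return im,d,c
def pts(uv,depth,c):
    "pixels (N,2) + depths -> world"
    K,D,E=c;u=cv2.undistortPoints(np.array(uv,float).reshape(-1,1,2),K,D).reshape(-1,2)
    p=np.c_[u,np.ones(len(u))]*np.array(depth).reshape(-1,1);return (p-E[:3,3])@E[:3,:3]
def ray(uv,c):
    o=-c[2][:3,:3].T@c[2][:3,3];return o,pts(uv,np.ones(len(uv)),c)-o
def plane(uv,z,c):
    o,r=ray(uv,c);return o+r*((z-o[2])/r[:,2:3])
def cloud(d,c):
    v,u=np.mgrid[:d.shape[0],:d.shape[1]];w=pts(np.c_[u.ravel(),v.ravel()],d.ravel(),c).reshape(*d.shape,3);w[d==0]=np.nan;return w
E
python3 - <<'E'
from h import *
s=robot.read_state();print({k:np.round(v,3) for k,v in s.items()})
for n in("scene","side","wrist"):
    im,d,c=grab(n);cv2.imwrite(f"pics/{n}0.png",im);np.savez(f"{n}0.npz",im=im,d=d,K=c[0],D=c[1],E=c[2]);print(n,c[2].round(3).tolist(),c[0][0,0],(d>0).mean())
E
```

```text
pics
{'t': np.float64(0.0), 'q': array([ 1.047,  0.131,  1.489, -0.   ,  1.523, -0.085]), 'dq': array([-0.001,  0.001,  0.   ,  0.001,  0.001, -0.001]), 'joint_torque': array([-1.0000e-03, -5.5987e+01, -4.9174e+01,  7.7000e-02,  3.6000e-02,
       -0.0000e+00]), 'tool_pos': array([0.255, 0.543, 0.404]), 'orientation': array([-6.840e-01, -3.066e+00,  3.000e-03]), 'force': array([-0.455,  0.536, -0.198]), 'wrist_torque': array([-0.005, -0.01 , -0.017]), 'gripper_force': np.float64(0.0), 'opening': np.float64(0.093)}
scene [[-0.883, 0.469, 0.002, 0.433], [0.32, 0.607, -0.727, -0.166], [-0.342, -0.642, -0.686, 1.377], [0.0, 0.0, 0.0, 1.0]] 399.57539888330496 0.9959906462585034
side [[0.741, -0.671, -0.021, -0.33], [-0.494, -0.523, -0.695, 0.411], [0.455, 0.525, -0.719, 0.916], [0.0, 0.0, 0.0, 1.0]] 463.8514873101021 0.9961522108843538
wrist [[0.424, 0.905, -0.001, -0.6], [0.868, -0.406, 0.286, -0.033], [0.258, -0.123, -0.958, 0.391], [0.0, 0.0, 0.0, 1.0]] 296.0058286908407 0.9962542517006803
```

View pics/scene0.png

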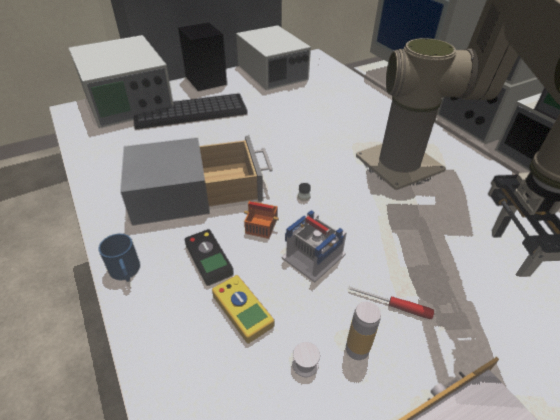

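View pics/side0.png

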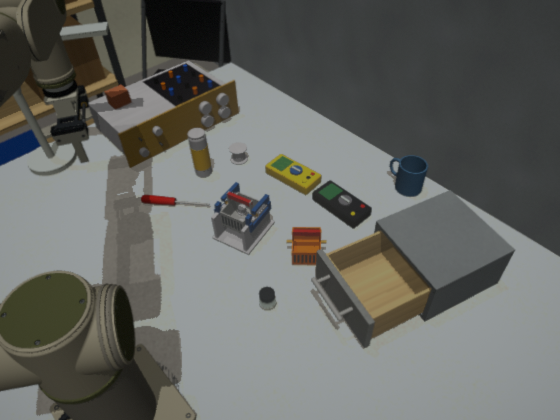

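The scene view shows two candidates. The grey steel basket with a red handle, in the stand with blue lips, is at scene (315,235) and side (240,210). The orange basket with a red handle, on the bench, is at scene (262,218) and side (306,243). The steel one in the stand fits the description. The drawer is at scene (230,172) and side (370,285), and the flux jar at scene (304,190).

```bash
cat > m1.py <<'E'
from h import *
def load(n):
    z=np.load(n+"0.npz");return z["im"],z["d"],(z["K"],z["D"],z["E"])
def red(im):
    h=cv2.cvtColor(im,cv2.COLOR_BGR2HSV);return (((h[...,0]<5)|(h[...,0]>172))&(h[...,1]>150)&(h[...,2]>70)).astype(np.uint8)
def blue(im):
    h=cv2.cvtColor(im,cv2.COLOR_BGR2HSV);return ((h[...,0]>100)&(h[...,0]<125)&(h[...,1]>120)&(h[...,2]>40)).astype(np.uint8)
if __name__=="__main__":
    for n,b in(("scene",(270,195,360,285)),("side",(195,165,290,260))):
        im,d,c=load(n);W=cloud(d,c);x0,y0,x1,y1=b
        for nm,f in(("red",red),("blue",blue)):
            m=f(im);mm=np.zeros_like(m);mm[y0:y1,x0:x1]=m[y0:y1,x0:x1]
            k,l,st,ce=cv2.connectedComponentsWithStats(mm)
            for i in range(1,k):
                if st[i,4]>15:
                    P=W[l==i];print(n,nm,ce[i].round(1),st[i],"med",np.nanmedian(P,0).round(3),"min",np.nanpercentile(P,3,axis=0).round(3),"max",np.nanpercentile(P,97,axis=0).round(3), cv2.minAreaRect(P[:,:2].astype(np.float32)*1000))
        # grey plate/ stand base: points z 0.004..0.012 near
        cv2.imwrite(f"pics/{n}c.png",cv2.resize(im[y0:y1,x0:x1],None,fx=6,fy=6,interpolation=cv2.INTER_CUBIC))
    # drawer: front panel
    im,d,c=load("side");W=cloud(d,c)
    for uv in[(317,250),(371,330),(345,292),(335,300),(380,232),(505,245),(400,285)]: print(uv,W[uv[1],uv[0]].round(3))
    im,d,c=load("scene");W=cloud(d,c)
    for uv in[(247,142),(260,195),(265,160),(235,180),(304,188),(205,148),(208,205)]: print(uv,W[uv[1],uv[0]].round(3))
    a,b=[cv2.imread(f"pics/{n}c.png") for n in("scene","side")];h=min(a.shape[0],b.shape[0]);o=np.hstack([a[:h],b[:h]]);cv2.imwrite("pics/cc.png",cv2.resize(o,(800,int(o.shape[0]*800/o.shape[1]))))
E
python3 m1.py
```

```text
scene red [317.  223.3] [308 217  18  13  33] med [0.484 0.221 0.126] min [0.477 0.193 0.125] max [0.493 0.243 0.128] ((484.68829345703125, 217.27902221679688), (4.812471389770508, 55.496768951416016), 15.97829818725586)
side red [238.9 197.2] [228 193  22  10  70] med [0.483 0.218 0.128] min [0.471 0.191 0.126] max [0.492 0.246 0.131] ((482.74151611328125, 217.67547607421875), (12.129620552062988, 61.6845703125), 17.370180130004883)
side blue [233.3 186.5] [230 183   8   8  26] med [0.505 0.272 0.113] min [0.493 0.266 0.111] max [0.517 0.279 0.116] ((504.7131652832031, 272.7668762207031), (26.31989097595215, 7.899060249328613), 16.130416870117188)
side blue [259.3 203.3] [252 195  16  17  66] med [0.514 0.178 0.113] min [0.489 0.169 0.11 ] max [0.545 0.19  0.115] ((516.4078369140625, 179.12974548339844), (62.584510803222656, 7.733013153076172), 18.29777717590332)
side blue [259.7 216. ] [253 207  15  18  29] med [0.508 0.169 0.081] min [0.478 0.158 0.078] max [0.539 0.179 0.085] ((508.7983703613281, 168.89736938476562), (69.28242492675781, 5.343246936798096), 17.843339920043945)
(317, 250) [0.577 0.032 0.007]
(371, 330) [ 0.463 -0.237  0.087]
(345, 292) [ 0.477 -0.149  0.115]
(335, 300) [ 0.484 -0.119  0.043]
(380, 232) [ 0.665 -0.087  0.107]
(505, 245) [ 0.822 -0.317  0.13 ]
(400, 285) [ 0.634 -0.187  0.025]
(247, 142) [ 0.478 -0.2    0.115]
(260, 195) [ 0.519 -0.029  0.042]
(265, 160) [ 0.399 -0.232 -0.001]
(235, 180) [ 0.583 -0.059  0.101]
(304, 188) [0.389 0.008 0.045]
(205, 148) [ 0.599 -0.259  0.096]
(208, 205) [ 0.669 -0.07   0.033]
```

View pics/cc.png

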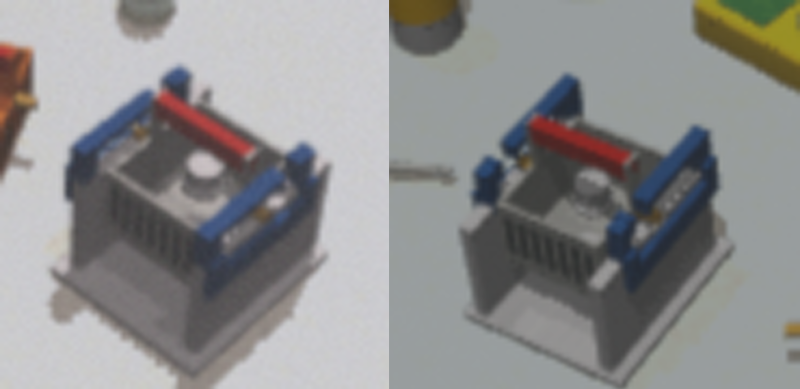

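The crop confirms the target. The steel basket with a red handle and a knob inside hangs between plates with blue lips and stops, and the pins rest in the notches. The orange one at the left edge is the decoy. Next I need the yaws and the drawer pose.

```bash
cat > m2.py <<'E'
from m1 import *
from scipy.spatial.transform import Rotation as R
C={n:load(n) for n in("scene","side")}
for n in C:
    im,d,c=C[n];W=cloud(d,c);W2=np.nan_to_num(W)
    m=red(im)>0
    sel=m&(abs(W2[...,0]-.483)<.05)&(abs(W2[...,1]-.218)<.05)
    P=W2[sel][:,:2];u,s,v=np.linalg.svd(P-P.mean(0));print(n,"handle dir deg",np.degrees(np.arctan2(v[0,1],v[0,0])))
    # handle ends -> plane at z .119+.008
    vv,uu=np.nonzero(sel);print(plane([[uu.mean(),vv.mean()]],.125,c).round(4))
    Z=W2[...,2]
    for nm,lo,hi,bx in(("paneltop",.109,.119,(.42,.56,-.32,.06)),("cabtop",.122,.134,(.5,.9,-.4,.05)),("stand base",.005,.012,(.38,.6,.12,.33)),("platetop",.086,.1,(.38,.6,.12,.33)),("floor",.012,.035,(.5,.72,-.3,.05))):
        s=(Z>lo)&(Z<hi)&(W2[...,0]>bx[0])&(W2[...,0]<bx[1])&(W2[...,1]>bx[2])&(W2[...,1]<bx[3])
        P=W2[s]
        if len(P)>10:
            r=cv2.minAreaRect(P[:,:2].astype(np.float32)*1000);u,_,v=np.linalg.svd(P[:,:2]-P[:,:2].mean(0),full_matrices=False)
            print(n,nm,len(P),"z",np.median(P[:,2]).round(4),"rect",np.round(r[0],1),np.round(r[1],1),round(r[2],2),"pca",np.degrees(np.arctan2(v[0,1],v[0,0])).round(1),"c",np.median(P,0).round(3))
s=robot.read_state();print(R.from_rotvec(s["orientation"]).as_matrix().round(3))
# blue in side: per comp pca
im,d,c=C["side"];W=cloud(d,c);m=blue(im);m[:165]=0;m[260:]=0;m[:,:195]=0;m[:,290:]=0
k,l,st,ce=cv2.connectedComponentsWithStats(m)
for i in range(1,k):
    if st[i,4]>6:
        P=W[l==i];P=P[~np.isnan(P[:,0])];u,_,v=np.linalg.svd(P[:,:2]-P[:,:2].mean(0),full_matrices=False);print(ce[i].round(),st[i,4],P.mean(0).round(3),np.degrees(np.arctan2(v[0,1],v[0,0])).round(1))
E
python3 m2.py
```

```text
scene handle dir deg -72.16668185533973
[[0.4834 0.2184 0.125 ]]
scene paneltop 214 z 0.1146 rect [ 490.3 -131.8] [217.2  14.7] 74.72 pca 74.9 c [ 0.493 -0.12   0.115]
scene cabtop 3669 z 0.1269 rect [ 749.6 -202.7] [228.5 227.5] 74.79 pca -23.2 c [ 0.755 -0.19   0.127]
scene stand base 586 z 0.0076 rect [485.  219.5] [130.6 115.5] 17.31 pca 144.5 c [0.522 0.24  0.008]
scene platetop 286 z 0.0908 rect [485.3 218.8] [110.7 113.1] 17.14 pca -13.2 c [0.509 0.213 0.091]
scene floor 1188 z 0.0221 rect [ 610.2 -105.8] [313.9 218.5] 89.35 pca 73.9 c [ 0.574 -0.18   0.022]
side handle dir deg -71.80705329183255
[[0.4843 0.2201 0.125 ]]
side paneltop 707 z 0.1161 rect [ 529.4 -144.2] [213.9 104.3] 76.24 pca -102.9 c [ 0.486 -0.146  0.116]
side cabtop 7420 z 0.1293 rect [ 747.4 -203.3] [223.4 229.4] 74.5 pca 172.4 c [ 0.738 -0.213  0.129]
side stand base 564 z 0.009 rect [489.9 222.3] [212.6 203.1] 0.25 pca 148.3 c [0.444 0.196 0.009]
side platetop 391 z 0.0906 rect [481.1 216. ] [120.9 113. ] 18.32 pca -63.4 c [0.467 0.216 0.091]
side floor 3992 z 0.0236 rect [ 609.5 -124.6] [350.1 219.2] 89.69 pca -84.8 c [ 0.616 -0.149  0.024]
[[-0.905  0.425 -0.001]
 [ 0.425  0.905 -0.001]
 [ 0.    -0.001 -1.   ]]
[233. 186.] 26 [0.505 0.272 0.113] -161.3
[224. 196.] 13 [0.465 0.26  0.113] -148.1
[259. 203.] 66 [0.515 0.178 0.113] -163.9
[217. 204.] 13 [0.438 0.25  0.113] -137.9
[260. 216.] 29 [0.506 0.168 0.081] -162.0
[248. 216.] 15 [0.466 0.163 0.113] -154.5
```

Basket: stand yaw is about 17.5°, handle centre (0.484, 0.219), top at z 0.127. Drawer: yaw is about -15.3°, floor point about (0.562, -0.151, 0.022). I'll move above the handle first.

Emit:
apply_moves --series '[[[-28.7,-16.3,0],[0,0,0]],[[-28.7,-16.3,0],[0,0,0]],[[-28.7,-16.3,0],[0,0,0]],[[-28.7,-16.3,0],[0,0,0]],[[-28.7,-16.3,0],[0,0,0]],[[-28.7,-16.3,0],[0,0,0]],[[-28.7,-16.3,0],[0,0,0]],[[-28.7,-16.3,0],[0,0,0]],[[-28.7,-16.3,0],[0,0,0]],[[-28.7,-16.3,0],[0,0,0]],[[-28.7,-16.3,0],[0,0,0]],[[-28.7,-16.3,0],[0,0,0]]]' --claw 1 --newtons 25

```text
t: 1.15
tool_pos: [0.4841, 0.2183, 0.4045]
orientation: [-0.684, -3.066, 0.0]
force: [-0.0, 0.8, 0.3]
opening: 0.0931
gripper_force: 0.0
```

Emit:
apply_moves --series '[[[0,0,0],[0,0,0.118]],[[0,0,0],[0,0,0.118]],[[0,0,0],[0,0,0.118]],[[0,0,0],[0,0,0.118]],[[0,0,0],[0,0,0.118]],[[0,0,0],[0,0,0.118]],[[0,0,0],[0,0,0.119]],[[0,0,0],[0,0,0]]]'

```text
t: 1.82
tool_pos: [0.4835, 0.2197, 0.4044]
orientation: [-1.865, -2.527, 0.001]
force: [0.1, 0.0, 0.1]
opening: 0.093
gripper_force: 0.0
```

```bash
cat > m3.py <<'E'
from m1 import *
from scipy.spatial.transform import Rotation as R
s=robot.read_state();M=R.from_rotvec(s["orientation"]).as_matrix();p=s["tool_pos"]
print(s["t"],p.round(4),M.round(3).tolist(),"F",s["force"].round(2),s["wrist_torque"].round(3),s["opening"])
im,d,c=grab("wrist");cv2.imwrite("pics/w1.png",im);W=np.nan_to_num(cloud(d,c))
sel=(red(im)>0)&(np.linalg.norm(W[...,:2]-[.484,.219],axis=2)<.06)
P=W[sel];vv,uu=np.nonzero(sel)
r=cv2.minAreaRect(np.c_[uu,vv].astype(np.float32));q=cv2.boxPoints(r);print(r,"top z",np.median(P[:,2]))
print("center on z=.127:",plane([r[0]],.127,c).round(4),"corners",plane(q,.127,c).round(4).tolist())
e=p+M@[0,0,.167];print("grasp pt",e.round(4))
b=blue(im)>0;P=W[b];vv,uu=np.nonzero(b)
S=np.array([.485,.219]);a=np.radians(17.5);X=np.array([np.cos(a),np.sin(a)]);Y=np.array([-X[1],X[0]])
k,l,st,ce=cv2.connectedComponentsWithStats(b.astype(np.uint8))
for i in range(1,k):
    if st[i,4]>20:
        Q=W[l==i];Q=Q[Q[:,2]>.105];
        if len(Q)<5: continue
        x=(Q[:,:2]-S)@X*1000;y=(Q[:,:2]-S)@Y*1000;print(st[i],"x",np.percentile(x,[2,98]).round(1),"y",np.percentile(y,[2,98]).round(1),"z",np.median(Q[:,2]).round(3),len(Q))
E
python3 m3.py
```

```text
1.8167 [0.4835 0.2197 0.4044] [[-0.295, 0.956, -0.001], [0.956, 0.295, -0.0], [-0.0, -0.001, -1.0]] F [0.08 0.01 0.11] [-0.055  0.023 -0.032] 0.09300327556629481
((283.0, 214.0), (66.0, 8.0), 90.0) top z 0.1264804093156962
center on z=.127: [[0.4836 0.2211 0.127 ]] corners [[0.4713, 0.2491, 0.127], [0.478, 0.2512, 0.127], [0.4969, 0.1911, 0.127], [0.4897, 0.1889, 0.127]]
grasp pt [0.4834 0.2197 0.2374]
[272 157  38  11 221] x [-9.6 21.7] y [42.9 51.9] z 0.111 219
[246 251  12   8  84] x [-38.3 -27.1] y [-49.2 -41.4] z 0.111 83
[274 250  63   9 460] x [-9.  51.7] y [-49.4 -40.6] z 0.111 459
```

View pics/w1.png

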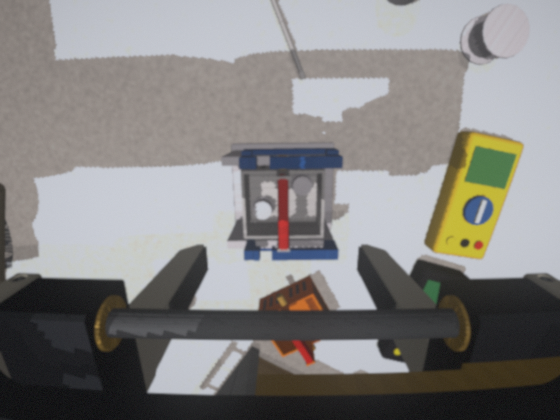

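The wrist view shows the handle as a red bar at pixel (283,214), aligned with the fingers' cross direction. Both knobs are inside, at about (303,185) and (263,208). The gap between blue nose and lip lies about 17 mm in front of the pins. Next I descend and grip.

Emit:
apply_moves --series '[[[1,0,14],[0,0,0]],[[0,0,16],[0,0,0]],[[0,0,16],[0,0,0]],[[0,0,16],[0,0,0]],[[0,0,16],[0,0,0]],[[0,0,14],[0,0,0]],[[0,0,12],[0,0,0]],[[0,0,8],[0,0,0]],[[0,0,4],[0,0,0]],[[0,0,0],[0,0,0]]]' --claw 0.5

```text
t: 2.7
tool_pos: [0.483, 0.2206, 0.2878]
orientation: [-1.856, -2.534, 0.002]
force: [-0.2, 0.1, 0.5]
opening: 0.0468
gripper_force: 0.0
```

Emit:
apply_moves --series '[[[0,0,0],[0,0,0]],[[0,0,0],[0,0,0]],[[0,0,0],[0,0,0]],[[0,0,0],[0,0,0]],[[0,0,0],[0,0,0]],[[0,0,0],[0,0,0]],[[0,0,0],[0,0,0]],[[0,0,0],[0,0,0]]]' --claw 0 --newtons 25

```text
t: 3.37
tool_pos: [0.4834, 0.2208, 0.289]
orientation: [1.858, 2.533, 0.001]
force: [0.6, 1.1, 1.2]
opening: 0.0099
gripper_force: 25.0
```

Emit:
apply_moves --series '[[[0,0,-1],[0,0,0]],[[0,0,-1],[0,0,0]],[[0,0,-1.2],[0,0,0]],[[0,0,-1.2],[0,0,0]],[[0,0,-1.2],[0,0,0]],[[0,0,-0.9],[0,0,0]],[[0,0,0],[0,0,0]],[[0,0,0],[0,0,0]],[[0,0,0],[0,0,0]]]'

```text
t: 4.12
tool_pos: [0.4832, 0.2207, 0.2952]
orientation: [-1.858, -2.533, 0.0]
force: [0.3, -0.3, -4.5]
opening: 0.0099
gripper_force: 25.0
```

```bash
cat > st.py <<'E'
from h import *
from scipy.spatial.transform import Rotation as R
s=robot.read_state();M=R.from_rotvec(s["orientation"]).as_matrix();p=s["tool_pos"]
print(round(float(s["t"]),2),"p",p.round(4),"rel in tool mm",(M.T@(p-[.4834,.2208,.289])*1000).round(1),"F tool",(M.T@s["force"]).round(2),"T tool",(M.T@s["wrist_torque"]).round(3),"op",round(float(s["opening"]),4),"z",M[:,2].round(3),"yhead",np.degrees(np.arctan2(M[1,1],M[0,1])).round(2))
E
python3 st.py
```

```text
4.12 p [0.4832 0.2207 0.2952] rel in tool mm [-0.  -0.2 -6.2] F tool [-0.34  0.17  4.48] T tool [ 0.03  -0.003 -0.01 ] op 0.0099 z [-0. -0. -1.] yhead 17.48
```

Emit:
apply_moves --series '[[[0,-2,0],[0,0,0]],[[0,-2.5,0],[0,0,0]],[[0,-2.5,0],[0,0,0]],[[0,-2.5,0],[0,0,0]],[[0,-2.5,0],[0,0,0]],[[0,-2.5,0],[0,0,0]],[[0,-2,0],[0,0,0]],[[0,-1,0],[0,0,0]],[[0,0,0],[0,0,0]]]'

```text
t: 4.87
tool_pos: [0.4664, 0.2154, 0.2953]
orientation: [1.858, 2.533, 0.0]
force: [-0.6, -0.0, -3.3]
opening: 0.0098
gripper_force: 25.0
```

```bash
python3 st.py
```

```text
4.87 p [0.4664 0.2154 0.2953] rel in tool mm [ -0.  -17.9  -6.3] F tool [ 0.15 -0.54  3.32] T tool [ 0.08   0.002 -0.035] op 0.0098 z [ 0. -0. -1.] yhead 17.48
```

Emit:
apply_moves --series '[[[0,-0.6,0],[0,0,0]],[[0,-0.6,0],[0,0,0]],[[0,-0.6,0],[0,0,0]],[[0,-0.6,0],[0,0,0]],[[0,-0.6,0],[0,0,0]],[[0,0,0],[0,0,0]]]'

```text
t: 5.37
tool_pos: [0.4636, 0.2146, 0.2952]
orientation: [-1.858, -2.533, 0.0]
force: [-0.3, -0.2, -3.7]
opening: 0.01
gripper_force: 25.0
```

```bash
python3 st.py
```

```text
5.37 p [0.4636 0.2146 0.2952] rel in tool mm [  0.  -20.7  -6.2] F tool [-0.1  -0.39  3.67] T tool [ 0.038 -0.042  0.009] op 0.01 z [-0. -0. -1.] yhead 17.48
```

Emit:
apply_moves --series '[[[0,-0.5,0],[0,0,0]],[[0,-0.5,0],[0,0,0]],[[0,-0.5,0],[0,0,0]],[[0,-0.5,0],[0,0,0]],[[0,0,0],[0,0,0]]]'

```text
t: 5.78
tool_pos: [0.4617, 0.2139, 0.2952]
orientation: [-1.858, -2.533, 0.0]
force: [0.0, 1.1, -4.0]
opening: 0.0098
gripper_force: 25.0
```

```bash
python3 st.py
```

```text
5.78 p [0.4617 0.2139 0.2952] rel in tool mm [ -0.  -22.7  -6.2] F tool [1.08 0.37 4.02] T tool [0.082 0.025 0.03 ] op 0.0098 z [-0. -0. -1.] yhead 17.47
```

Emit:
apply_moves --series '[[[0,-0.5,0],[0,0,0]],[[0,-0.5,0],[0,0,0]],[[0,-0.5,0],[0,0,0]],[[0,0,0],[0,0,0]]]'

```text
t: 6.12
tool_pos: [0.4603, 0.2135, 0.2952]
orientation: [-1.858, -2.533, 0.0]
force: [0.5, -0.0, -3.6]
opening: 0.0095
gripper_force: 25.0
```

```bash
python3 st.py
```

```text
6.12 p [0.4603 0.2135 0.2952] rel in tool mm [ -0.  -24.2  -6.2] F tool [-0.19  0.47  3.62] T tool [ 0.115 -0.056  0.02 ] op 0.0095 z [-0. -0. -1.] yhead 17.48
```

Emit:
apply_moves --series '[[[0,-0.5,0],[0,0,0]],[[0,-0.5,0],[0,0,0]],[[0,0,0],[0,0,0]]]'

```text
t: 6.37
tool_pos: [0.4594, 0.2132, 0.2952]
orientation: [-1.858, -2.533, 0.0]
force: [-0.5, -0.0, -4.3]
opening: 0.0099
gripper_force: 25.0
```

```bash
python3 st.py
```

```text
6.37 p [0.4594 0.2132 0.2952] rel in tool mm [ -0.  -25.2  -6.2] F tool [ 0.13 -0.49  4.27] T tool [ 0.081 -0.019 -0.016] op 0.0099 z [-0. -0. -1.] yhead 17.47
```

Emit:
apply_moves --series '[[[0,-0.5,0],[0,0,0]],[[0,-0.5,0],[0,0,0]],[[0,0,0],[0,0,0]]]'

```text
t: 6.62
tool_pos: [0.4586, 0.2129, 0.2954]
orientation: [1.858, 2.533, 0.001]
force: [0.5, 0.8, -4.5]
opening: 0.0097
gripper_force: 25.0
```

```bash
python3 st.py
```

```text
6.62 p [0.4586 0.2129 0.2954] rel in tool mm [ -0.  -26.   -6.4] F tool [0.61 0.72 4.54] T tool [-0.212 -0.003 -0.024] op 0.0097 z [ 0.001  0.    -1.   ] yhead 17.48
```

Emit:
apply_moves --series '[[[0,-0.5,0],[0,0,0]],[[0,0,0],[0,0,0]],[[0,0,0],[0,0,0]]]'

```text
t: 6.87
tool_pos: [0.4582, 0.2128, 0.2954]
orientation: [1.858, 2.533, 0.001]
force: [3.2, 1.0, -5.6]
opening: 0.0096
gripper_force: 25.0
```

```bash
python3 st.py
```

```text
6.87 p [0.4582 0.2128 0.2954] rel in tool mm [ -0.  -26.4  -6.5] F tool [-0.03  3.39  5.56] T tool [-0.727 -0.004 -0.069] op 0.0096 z [ 0.001  0.    -1.   ] yhead 17.47
```

Emit:
apply_moves --series '[[[0,-0.6,0],[0,0,0]],[[0,0,0],[0,0,0]],[[0,0,0],[0,0,0]]]'

```text
t: 7.12
tool_pos: [0.4579, 0.2127, 0.2955]
orientation: [1.858, 2.532, 0.003]
force: [6.2, 1.5, -6.8]
opening: 0.0098
gripper_force: 25.0
```

```bash
python3 st.py
```

```text
7.12 p [0.4579 0.2127 0.2955] rel in tool mm [ -0.1 -26.7  -6.6] F tool [-0.44  6.32  6.79] T tool [-1.258  0.004  0.006] op 0.0098 z [ 0.002  0.001 -1.   ] yhead 17.47
```

Both pins bear symmetrically (no twisting moment), with contact at about -26.0 mm. The gap middle is therefore at about -18.2 mm, so I ease back 9.1 mm from the command.

Emit:
apply_moves --series '[[[0,1.1,0],[0,0,0]],[[0,2,0],[0,0,0]],[[0,2,0],[0,0,0]],[[0,2,0],[0,0,0]],[[0,1.5,0],[0,0,0]],[[0,0.5,0],[0,0,0]],[[0,0,0],[0,0,0]],[[0,0,0],[0,0,0]]]'

```text
t: 7.78
tool_pos: [0.4661, 0.2153, 0.2951]
orientation: [-1.858, -2.533, 0.0]
force: [0.1, 0.5, -2.9]
opening: 0.0096
gripper_force: 25.0
```

```bash
python3 st.py
```

```text
7.78 p [0.4661 0.2153 0.2951] rel in tool mm [ -0.  -18.2  -6.1] F tool [0.41 0.26 2.94] T tool [ 0.081 -0.112 -0.003] op 0.0096 z [-0. -0. -1.] yhead 17.48
```

Emit:
apply_moves --series '[[[0,0,-1],[0,0,0]],[[0,0,-1.5],[0,0,0]],[[0,0,-1.5],[0,0,0]],[[0,0,-1.5],[0,0,0]],[[0,0,0],[0,0,0]]]'

```text
t: 8.2
tool_pos: [0.4663, 0.2154, 0.3013]
orientation: [1.858, 2.533, 0.001]
force: [0.7, -0.9, -3.6]
opening: 0.0097
gripper_force: 25.0
```

```bash
python3 st.py
```

```text
8.2 p [0.4663 0.2154 0.3013] rel in tool mm [ -0.  -18.  -12.3] F tool [-1.01  0.37  3.57] T tool [ 0.053 -0.071 -0.017] op 0.0097 z [ 0.001  0.    -1.   ] yhead 17.48
```

Emit:
apply_moves --series '[[[0,0,-1.5],[0,0,0]],[[0,0,-1.5],[0,0,0]],[[0,0,-1.5],[0,0,0]],[[0,0,-1.5],[0,0,0]],[[0,0,0],[0,0,0]]]'

```text
t: 8.62
tool_pos: [0.4662, 0.2154, 0.3072]
orientation: [1.858, 2.533, 0.001]
force: [0.9, 1.0, -3.9]
opening: 0.0098
gripper_force: 25.0
```

```bash
python3 st.py
```

```text
8.62 p [0.4662 0.2154 0.3072] rel in tool mm [ -0.  -18.  -18.2] F tool [0.68 1.15 3.9 ] T tool [ 0.036 -0.021  0.004] op 0.0098 z [ 0.001  0.    -1.   ] yhead 17.48
```

Emit:
apply_moves --series '[[[0,0,-1.5],[0,0,0]],[[0,0,-2],[0,0,0]],[[0,0,-2],[0,0,0]],[[0,0,-2],[0,0,0]],[[0,0,-2.5],[0,0,0]],[[0,0,-3],[0,0,0]],[[0,0,-3],[0,0,0]],[[0,0,0],[0,0,0]]]'

```text
t: 9.28
tool_pos: [0.4663, 0.2154, 0.3237]
orientation: [1.858, 2.533, 0.002]
force: [0.2, -0.8, -4.0]
opening: 0.0095
gripper_force: 25.0
```

```bash
python3 st.py
```

```text
9.28 p [0.4663 0.2154 0.3237] rel in tool mm [  0.  -17.8 -34.7] F tool [-0.86 -0.07  4.03] T tool [ 0.024 -0.029 -0.031] op 0.0095 z [ 0.001  0.    -1.   ] yhead 17.48
```

Emit:
apply_moves --series '[[[0,0,-3],[0,0,0]],[[0,0,-6],[0,0,0]],[[0,0,-10],[0,0,0]],[[0,0,-12],[0,0,0]],[[0,0,-14],[0,0,0]],[[0,0,-14],[0,0,0]],[[0,0,-14],[0,0,0]],[[0,0,-12],[0,0,0]],[[0,0,-9],[0,0,0]],[[0,0,-4],[0,0,0]],[[0,0,-2],[0,0,0]],[[0,0,0],[0,0,0]]]'

```text
t: 10.28
tool_pos: [0.4661, 0.2153, 0.4229]
orientation: [1.858, 2.533, 0.0]
force: [-0.7, 0.8, -4.8]
opening: 0.0096
gripper_force: 25.0
```

Emit:
apply_moves --series '[[[0,0,0],[0,0,0]],[[-5,0,0],[0,0,0]],[[-10,0,0],[0,0,0]],[[-15,0,0],[0,0,0]],[[-20,-1,0],[0,0,0]],[[-20,-2,0],[0,0,0]],[[-20,-2,0],[0,0,0]],[[-20,-2,0],[0,0,0]],[[-20,-2,0],[0,0,0]],[[-20,-2,0],[0,0,0]],[[-20,-2,0],[0,0,0]],[[-20,-2,0],[0,0,0]]]'

```text
t: 11.28
tool_pos: [0.5088, 0.0277, 0.4222]
orientation: [-1.858, -2.532, 0.001]
force: [0.5, 0.9, -3.4]
opening: 0.0099
gripper_force: 25.0
```

Emit:
apply_moves --series '[[[-20,-2,0],[0,0,0]],[[-20,0,0],[0,0,0]],[[-20,0,0],[0,0,0]],[[-20,0,0],[0,0,0]],[[-20,0,0],[0,0,0]],[[-20,0,0],[0,0,0]],[[-20,0,0],[0,0,0]],[[-20,0,0],[0,0,0]],[[-15,0,0],[0,0,0]],[[-10,0,0],[0,0,0]],[[-5,0,0],[0,0,0]],[[0,0,0],[0,0,0]]]'

```text
t: 12.28
tool_pos: [0.564, -0.1531, 0.4224]
orientation: [-1.859, -2.532, 0.0]
force: [-0.4, -0.3, -4.6]
opening: 0.0097
gripper_force: 25.0
```

Emit:
apply_moves --series '[[[0,0,0],[0,0,0.04]],[[0,0,0],[0,0,0.07]],[[0,0,0],[0,0,0.08]],[[0,0,0],[0,0,0.08]],[[0,0,0],[0,0,0.08]],[[0,0,0],[0,0,0.08]],[[0,0,0],[0,0,0.07]],[[0,0,0],[0,0,0.05]],[[0,0,0],[0,0,0.022]],[[0,0,0],[0,0,0]]]'

```text
t: 13.12
tool_pos: [0.5639, -0.1514, 0.4228]
orientation: [-2.497, -1.907, -0.0]
force: [0.0, 0.1, -3.0]
opening: 0.0099
gripper_force: 25.0
```

```bash
python3 st.py; cat > m4.py <<'E'
from m1 import *
import sys
for n in("scene","side","wrist"):
    im,d,c=grab(n);cv2.imwrite(f"pics/{n}{sys.argv[1]}.png",im);W=np.nan_to_num(cloud(d,c));Z=W[...,2]
    np.savez(f"{n}1.npz",im=im,d=d,K=c[0],D=c[1],E=c[2])
    s=(red(im)>0)&(np.linalg.norm(W[...,:2]-[.5646,-.1521],axis=2)<.1)
    if s.sum()>5: print(n,"handle",np.median(W[s],0).round(3),cv2.minAreaRect(W[s][:,:2].astype(np.float32)*1000))
    a=np.radians(-15.3);X=np.array([np.cos(a),np.sin(a)]);Y=np.array([-X[1],X[0]]);O=np.array([.5617,-.1513])
    L=np.stack([(W[...,:2]-O)@X,(W[...,:2]-O)@Y],-1)
    s=(abs(Z-.115)<.005)&(L[...,0]<-.04)&(L[...,0]>-.15)&(abs(L[...,1])<.13)
    if s.sum()>5: print(n,"panel top x",np.percentile(L[s][:,0],[2,50,98]).round(4),"y",np.percentile(L[s][:,1],[1,99]).round(4),s.sum(),"z",np.median(Z[s]))
    s=(abs(Z-.128)<.006)&(L[...,0]>.03)&(abs(L[...,1])<.13)
    if s.sum()>5: print(n,"cab top x",np.percentile(L[s][:,0],[1,99]).round(4),"y",np.percentile(L[s][:,1],[1,99]).round(4),"z",np.median(Z[s]))
    s=(abs(Z-.106)<.004)&(L[...,0]>-.06)&(L[...,0]<.07)
    if s.sum()>5: print(n,"side wall y",np.percentile(L[s][:,1],[2,25,50,75,98]).round(4),"z",np.median(Z[s]))
    s=(abs(Z-.022)<.008)&(abs(L[...,0])<.06)&(abs(L[...,1])<.08)
    if s.sum()>5: print(n,"floor z",np.median(Z[s]),s.sum())
E
python3 m4.py 2
```

```text
13.12 p [ 0.5639 -0.1514  0.4228] rel in tool mm [-337.9  175.6 -133.9] F tool [ 0.08 -0.02  2.99] T tool [ 0.096 -0.051  0.005] op 0.0099 z [ 0.  0. -1.] yhead -15.26
scene handle [ 0.556 -0.171  0.26 ] ((559.5751342773438, -164.69143676757812), (28.846797943115234, 2.875296115875244), 67.72559356689453)
scene panel top x [-0.081  -0.0737 -0.0669] y [-0.1021  0.1061] 214 z 0.11458850777041071
scene cab top x [0.0834 0.306 ] y [-0.1078  0.1108] z 0.12684913188686484
scene side wall y [-1.3768 -0.689   0.0864  0.0924  0.0967] z 0.10507039047507105
scene floor z 0.021348595914805986 432
side handle [ 0.557 -0.172  0.261] ((557.599365234375, -167.95272827148438), (32.32798385620117, 11.194260597229004), 77.41604614257812)
side panel top x [-0.0831 -0.0765 -0.0677] y [-0.1084  0.1019] 671 z 0.11659429783906533
side cab top x [0.0811 0.3035] y [-0.1111  0.1037] z 0.1293414785926207
side side wall y [-0.0971 -0.0954 -0.0926  0.0862  0.0925] z 0.10729188377717915
side floor z 0.023420209888685466 1572
wrist handle [ 0.565 -0.145  0.26 ] ((564.9768676757812, -145.8759307861328), (51.272987365722656, 9.058333396911621), 74.3580551147461)
wrist panel top x [-0.0817 -0.0741 -0.0673] y [-0.0823  0.1046] 2828 z 0.11510921164024157
wrist cab top x [0.0811 0.2919] y [-0.1055  0.1082] z 0.12766991954144757
wrist side wall y [0.0885 0.0902 0.0913 0.0931 0.0942] z 0.10563390008286178
wrist floor z 0.02178547772048356 5504
```

View pics/side2.png

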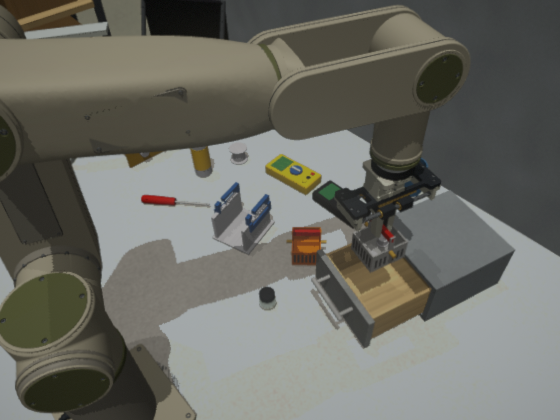

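The side view shows the basket hanging level and clear above the open drawer, at about (380,245), well inside the walls. Next I lower it.

Emit:
apply_moves --series '[[[0,0,4],[0,0,0]],[[0,0,8],[0,0,0]],[[0,0,14],[0,0,0]],[[0,0,18],[0,0,0]],[[0,0,20],[0,0,0]],[[0,0,20],[0,0,0]],[[0,0,20],[0,0,0]],[[0,0,16],[0,0,0]],[[0,0,12],[0,0,0]],[[0,0,8],[0,0,0]],[[0,0,5],[0,0,0]],[[0,0,3],[0,0,0]]]'

```text
t: 14.27
tool_pos: [0.564, -0.1522, 0.2743]
orientation: [-2.497, -1.906, 0.0]
force: [-0.8, 0.7, -4.3]
opening: 0.0099
gripper_force: 25.0
```

Emit:
apply_moves --series '[[[0,0,1],[0,0,0]],[[0,0,1],[0,0,0]],[[0,0,1],[0,0,0]],[[0,0,1],[0,0,0]],[[0,0,1],[0,0,0]],[[0,0,0],[0,0,0]]]'

```text
t: 14.77
tool_pos: [0.564, -0.1523, 0.2698]
orientation: [2.497, 1.906, 0.0]
force: [0.1, 0.5, -4.4]
opening: 0.0095
gripper_force: 25.0
```

```bash
python3 st.py
```

```text
14.77 p [ 0.564  -0.1523  0.2698] rel in tool mm [-338.6  176.2   19.2] F tool [ 0.5  -0.05  4.39] T tool [ 0.09 -0.06  0.02] op 0.0095 z [ 0. -0. -1.] yhead -15.3
```

Emit:
apply_moves --series '[[[0,0,0.7],[0,0,0]],[[0,0,0.7],[0,0,0]],[[0,0,0.6],[0,0,0]],[[0,0,0],[0,0,0]]]'

```text
t: 15.1
tool_pos: [0.5642, -0.1523, 0.2682]
orientation: [2.497, 1.906, 0.001]
force: [-0.1, 0.8, -0.5]
opening: 0.0098
gripper_force: 25.0
```

```bash
python3 st.py
```

```text
15.1 p [ 0.5642 -0.1523  0.2682] rel in tool mm [-338.5  176.3   21. ] F tool [ 0.75 -0.28  0.5 ] T tool [ 0.162 -0.005  0.031] op 0.0098 z [ 0.001 -0.    -1.   ] yhead -15.29
```

The floor now carries the weight, so I release and rise.

Emit:
apply_moves --series '[[[0,0,0],[0,0,0]],[[0,0,0],[0,0,0]],[[0,0,0],[0,0,0]],[[0,0,0],[0,0,0]],[[0,0,0],[0,0,0]],[[0,0,0],[0,0,0]]]' --claw 0.45

```text
t: 15.6
tool_pos: [0.564, -0.1523, 0.2678]
orientation: [2.497, 1.906, 0.0]
force: [-0.9, -0.3, 0.3]
opening: 0.0412
gripper_force: 0.0
```

Emit:
apply_moves --series '[[[0,0,-3],[0,0,0]],[[0,0,-6],[0,0,0]],[[0,0,-12],[0,0,0]],[[0,0,-20],[0,0,0]],[[0,0,-25],[0,0,0]],[[0,0,-25],[0,0,0]],[[0,0,-25],[0,0,0]],[[0,0,-20],[0,0,0]],[[0,0,-14],[0,0,0]],[[0,0,0],[0,0,0]]]'

```text
t: 16.43
tool_pos: [0.5647, -0.1525, 0.4236]
orientation: [2.492, 1.902, 0.007]
force: [0.9, 0.1, 1.3]
opening: 0.0417
gripper_force: 0.0
```

```bash
python3 st.py; python3 m4.py 3
```

```text
16.43 p [ 0.5647 -0.1525  0.4236] rel in tool mm [-338.7  177.9 -133. ] F tool [ 0.32  0.83 -1.29] T tool [ 0.107 -0.095 -0.018] op 0.0417 z [ 0.008 -0.003 -1.   ] yhead -15.29
scene handle [ 0.563 -0.155  0.105] ((562.7805786132812, -157.38099670410156), (56.86475372314453, 7.735422134399414), 74.93412780761719)
scene panel top x [-0.081  -0.0735 -0.0667] y [-0.1037  0.1057] 212 z 0.11452979289783352
scene cab top x [0.0834 0.306 ] y [-0.1082  0.1103] z 0.12682206100850646
scene side wall y [-1.3713 -0.0948 -0.0335  0.0903  0.0957] z 0.10508538060360355
scene floor z 0.021888064713478202 130
side handle [ 0.561 -0.153  0.106] ((567.6787109375, -149.16558837890625), (68.59526062011719, 40.904659271240234), 38.44340515136719)
side panel top x [-0.083  -0.0764 -0.0671] y [-0.1082  0.1006] 667 z 0.11641496661636402
side cab top x [0.0803 0.3032] y [-0.111   0.1024] z 0.12924479398839575
side side wall y [-0.097  -0.0933 -0.0232  0.0863  0.0925] z 0.10672301513893342
side floor z 0.02488016955586917 608
wrist handle [ 0.563 -0.153  0.106] ((563.2366943359375, -152.98080444335938), (63.31480026245117, 7.421509742736816), 74.68152618408203)
wrist panel top x [-0.0816 -0.074  -0.067 ] y [-0.0706  0.1047] 2781 z 0.11509502914760145
wrist cab top x [0.0811 0.2905] y [-0.099   0.1082] z 0.12768479423202939
wrist side wall y [-0.0951 -0.0341  0.0271  0.0914  0.0942] z 0.10558489233506739
wrist floor z 0.02204014108315546 7895
```

View pics/wrist3.png

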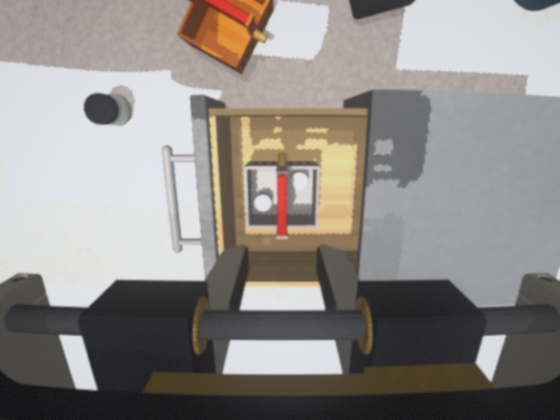

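The wrist view shows the basket standing upright in the drawer at (282,195), both knobs inside at (263,203) and (300,181), and the bar handle at (171,200). Next I go in front of the bar with the fingers shut.

Emit:
apply_moves --series '[[[0,-7,0],[0,0,0]],[[0,-14,0],[0,0,0]],[[0,-18,0],[0,0,0]],[[0,-18,0],[0,0,0]],[[0,-18,0],[0,0,0]],[[0,-18,0],[0,0,0]],[[0,-18,0],[0,0,0]],[[0,-18,0],[0,0,0]],[[0,-18,0],[0,0,0]],[[0,-16,0],[0,0,0]],[[0,-12,0],[0,0,0]],[[0,0,0],[0,0,0]]]' --claw 0 --newtons 15

```text
t: 17.58
tool_pos: [0.3934, -0.1054, 0.4163]
orientation: [-2.496, -1.905, 0.002]
force: [-0.5, 0.1, 0.7]
opening: 0.0006
gripper_force: 0.0
```

Emit:
apply_moves --series '[[[0,0,8],[0,0,0]],[[0,0,14],[0,0,0]],[[0,0,18],[0,0,0]],[[0,0,18],[0,0,0]],[[0,0,18],[0,0,0]],[[0,0,18],[0,0,0]],[[0,0,18],[0,0,0]],[[0,0,18],[0,0,0]],[[0,0,14],[0,0,0]],[[0,0,9],[0,0,0]],[[0,0,4],[0,0,0]],[[0,0,0],[0,0,0]]]'

```text
t: 18.58
tool_pos: [0.3948, -0.1059, 0.2593]
orientation: [-2.496, -1.905, 0.002]
force: [0.1, -0.2, -0.3]
opening: 0.0004
gripper_force: 0.0
```

```bash
python3 st.py; python3 - <<'E'
from h import *
im,d,c=grab("side");W=np.nan_to_num(cloud(d,c));Z=W[...,2]
a=np.radians(-15.3);X=np.array([np.cos(a),np.sin(a)]);Y=np.array([-X[1],X[0]]);O=np.array([.5617,-.1513])
L=np.stack([(W[...,:2]-O)@X,(W[...,:2]-O)@Y],-1)
s=(Z>.05)&(Z<.11)&(L[...,0]<-.088)&(L[...,0]>-.15)&(abs(L[...,1])<.08)
print("bar",s.sum(),np.percentile(L[s],[3,50,97],axis=0).round(4).tolist(),np.percentile(Z[s],[3,50,97]).round(3))
s=(Z>.05)&(Z<.15)&(L[...,0]<-.12)&(L[...,0]>-.22)&(abs(L[...,1])<.04)
print("finger",s.sum(),np.percentile(L[s],[3,50,97],axis=0).round(4).tolist(),np.percentile(Z[s],[3,50,97]).round(3))
p=robot.read_state()["tool_pos"][:2]-O;print("tcp local",p@X,p@Y)
E
```

```text
18.58 p [ 0.3948 -0.1059  0.2593] rel in tool mm [-338.5    0.8   29.6] F tool [-0.19  0.19  0.28] T tool [ 0.007 -0.112 -0.043] op 0.0004 z [-0.002  0.001 -1.   ] yhead -15.3
bar 185 [[-0.1228, -0.0599], [-0.1175, -0.0362], [-0.0928, 0.0023]] [0.091 0.095 0.099]
finger 192 [[-0.1905, -0.0339], [-0.1729, -0.0098], [-0.1207, 0.0015]] [0.079 0.095 0.115]
tcp local -0.17252121878996007 -0.00029069953247091903
```

Emit:
apply_moves --series '[[[0,5,0],[0,0,0]],[[0,8,0],[0,0,0]],[[0,7,0],[0,0,0]],[[0,4,0],[0,0,0]],[[0,2,0],[0,0,0]],[[0,2,0],[0,0,0]],[[0,2,0],[0,0,0]],[[0,2,0],[0,0,0]],[[0,3,0],[0,0,0]],[[0,4,0],[0,0,0]],[[0,5,0],[0,0,0]],[[0,6,0],[0,0,0]]]'

```text
t: 19.63
tool_pos: [0.4437, -0.1193, 0.2606]
orientation: [-2.497, -1.906, 0.0]
force: [-1.4, 0.5, -0.6]
opening: 0.0002
gripper_force: 0.7
```

Emit:
apply_moves --series '[[[0,7,0],[0,0,0]],[[0,8,0],[0,0,0]],[[0,8,0],[0,0,0]],[[0,8,0],[0,0,0]],[[0,8,0],[0,0,0]],[[0,8,0],[0,0,0]],[[0,8,0],[0,0,0]],[[0,8,0],[0,0,0]],[[0,8,0],[0,0,0]],[[0,8,0],[0,0,0]],[[0,7,0],[0,0,0]],[[0,6,0],[0,0,0]]]'

```text
t: 20.63
tool_pos: [0.5329, -0.1438, 0.2608]
orientation: [2.497, 1.906, 0.0]
force: [-1.0, -0.2, -0.2]
opening: 0.0007
gripper_force: 0.6
```

```bash
python3 st.py
```

```text
20.63 p [ 0.5329 -0.1438  0.2608] rel in tool mm [-338.6  144.    28.3] F tool [-0.48 -0.93  0.19] T tool [ 0.276  0.034 -0.071] op 0.0007 z [ 0. -0. -1.] yhead -15.3
```

Emit:
apply_moves --series '[[[0,5,0],[0,0,0]],[[0,5,0],[0,0,0]],[[0,5,0],[0,0,0]],[[0,5,0],[0,0,0]],[[0,4,0],[0,0,0]],[[0,3,0],[0,0,0]],[[0,2,0],[0,0,0]],[[0,1.5,0],[0,0,0]],[[0,1,0],[0,0,0]],[[0,0,0],[0,0,0]]]'

```text
t: 21.47
tool_pos: [0.5627, -0.1519, 0.2608]
orientation: [2.497, 1.906, 0.0]
force: [-0.5, 0.4, -0.7]
opening: 0.0005
gripper_force: 0.0
```

```bash
python3 st.py
```

```text
21.47 p [ 0.5627 -0.1519  0.2608] rel in tool mm [-338.6  174.8   28.3] F tool [ 0.23 -0.63  0.74] T tool [ 0.078 -0.052  0.018] op 0.0005 z [ 0. -0. -1.] yhead -15.3
```

Emit:
apply_moves --series '[[[0,1,0],[0,0,0]],[[0,1,0],[0,0,0]],[[0,1,0],[0,0,0]],[[0,1,0],[0,0,0]],[[0,1,0],[0,0,0]],[[0,0,0],[0,0,0]]]'

```text
t: 21.97
tool_pos: [0.5676, -0.1532, 0.2608]
orientation: [2.497, 1.906, 0.0]
force: [-0.2, 0.5, 0.4]
opening: 0.0004
gripper_force: 0.0
```

```bash
python3 st.py
```

```text
21.97 p [ 0.5676 -0.1532  0.2608] rel in tool mm [-338.6  179.9   28.3] F tool [ 0.39 -0.36 -0.4 ] T tool [ 0.062 -0.096 -0.061] op 0.0004 z [ 0. -0. -1.] yhead -15.3
```

Emit:
apply_moves --series '[[[0,1,0],[0,0,0]],[[0,1,0],[0,0,0]],[[0,1,0],[0,0,0]],[[0,0.5,0],[0,0,0]],[[0,0,0],[0,0,0]]]'

```text
t: 22.38
tool_pos: [0.5709, -0.1541, 0.2607]
orientation: [2.497, 1.906, 0.0]
force: [0.2, -0.2, 0.5]
opening: 0.0005
gripper_force: 0.1
```

```bash
python3 st.py; cat > m5.py <<'E'
from h import *
a=np.radians(-15.3);X=np.array([np.cos(a),np.sin(a)]);Y=np.array([-X[1],X[0]]);O=np.array([.5617,-.1513])
for n in("scene","side"):
    im,d,c=grab(n);cv2.imwrite(f"pics/{n}5.png",im);W=np.nan_to_num(cloud(d,c));Z=W[...,2]
    L=np.stack([(W[...,:2]-O)@X,(W[...,:2]-O)@Y],-1)
    s=(abs(Z-.115)<.004)&(L[...,0]>.0)&(L[...,0]<.12)&(abs(L[...,1])<.12)
    if s.sum()>5:print(n,"panel top",np.percentile(L[s][:,0],[2,50,98]).round(4),s.sum())
    s=(abs(Z-.128)<.005)&(L[...,0]>.03)&(abs(L[...,1])<.13)
    if s.sum()>5:print(n,"cab",np.percentile(L[s][:,0],[1,99]).round(4))
E
python3 m5.py
```

```text
22.38 p [ 0.5709 -0.1541  0.2607] rel in tool mm [-338.5  183.3   28.3] F tool [-0.17  0.27 -0.5 ] T tool [ 0.107 -0.091  0.023] op 0.0005 z [ 0. -0. -1.] yhead -15.29
scene panel top [0.0081 0.0725 0.1141] 244
scene cab [0.0842 0.3062]
side panel top [0.0132 0.0711 0.1079] 358
side cab [0.0807 0.3041]
```

Emit:
apply_moves --series '[[[0,1,0],[0,0,0]],[[0,1,0],[0,0,0]],[[0,1,0],[0,0,0]],[[0,0.5,0],[0,0,0]],[[0,0,0],[0,0,0]]]'

```text
t: 22.9
tool_pos: [0.5732, -0.1547, 0.2606]
orientation: [-2.495, -1.904, 0.004]
force: [-9.6, 3.7, 7.6]
opening: 0.0006
gripper_force: 5.9
```

```bash
python3 st.py
```

```text
22.9 p [ 0.5732 -0.1547  0.2606] rel in tool mm [-338.5  185.7   27.6] F tool [  1.05 -10.23  -7.54] T tool [ 1.889 -0.092 -0.018] op 0.0006 z [-0.004  0.001 -1.   ] yhead -15.29
```

Emit:
apply_moves --series '[[[0,1,0],[0,0,0]],[[0,1,0],[0,0,0]],[[0,0.5,0],[0,0,0]],[[0,0,0],[0,0,0]]]'

```text
t: 23.23
tool_pos: [0.5742, -0.155, 0.2606]
orientation: [-2.491, -1.902, 0.009]
force: [-23.9, 6.3, 17.5]
opening: 0.0006
gripper_force: 13.0
```

```bash
python3 st.py
```

```text
23.23 p [ 0.5742 -0.155   0.2606] rel in tool mm [-338.6  186.9   26.7] F tool [ -0.24 -24.85 -17.26] T tool [ 4.052 -0.111 -0.01 ] op 0.0006 z [-0.009  0.002 -1.   ] yhead -15.29
```

The rigid stop is felt: 25 N with no further travel, at about the expected distance. I back off and rise.

Emit:
apply_moves --series '[[[0,-2,0],[0,0,0]],[[0,-3,0],[0,0,0]],[[0,-6,0],[0,0,0]],[[0,-10,0],[0,0,0]],[[0,-12,0],[0,0,0]],[[0,-12,0],[0,0,0]],[[0,-10,-10],[0,0,0]],[[0,-5,-20],[0,0,0]],[[0,0,-30],[0,0,0]],[[0,0,-30],[0,0,0]],[[0,0,-20],[0,0,0]],[[0,0,0],[0,0,0]]]'

```text
t: 24.23
tool_pos: [0.5199, -0.1403, 0.3768]
orientation: [2.491, 1.901, 0.008]
force: [0.9, -0.3, 1.2]
opening: 0.0004
gripper_force: 0.0
```

```bash
python3 st.py; python3 m5.py
```

```text
24.23 p [ 0.5199 -0.1403  0.3768] rel in tool mm [-338.7  131.3  -86.2] F tool [ 0.    0.99 -1.16] T tool [ 0.055 -0.071  0.009] op 0.0004 z [ 0.009 -0.003 -1.   ] yhead -15.3
scene panel top [0.0664 0.0745 0.1147] 242
scene cab [0.0833 0.3059]
side panel top [0.0646 0.0722 0.1021] 544
side cab [0.0806 0.3035]
```

View pics/side5.png

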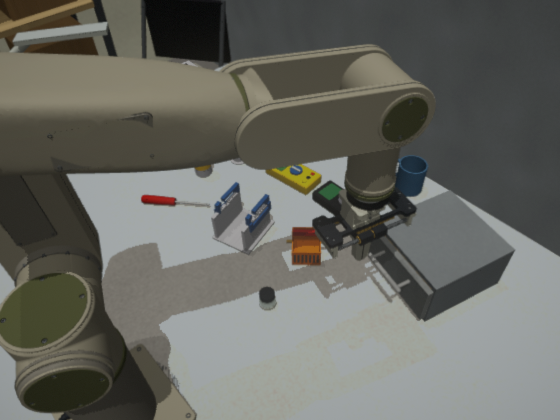

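The side view shows the drawer flush with the cabinet at about (410,290), with the panel's back edge meeting the cabinet front. The bystanders in view are in place and the gripper is clear of everything. I'm handing the job in.

```bash
python3 -c "
from plant import robot
print(robot.close_job())"
```

```text
the job is handed in; nothing more can be done
None
```

I lifted the basket level off its stand, stood it upright in the drawer with both knobs in it, pushed the drawer shut to its stop, and handed the job in after about 24 s of the 64 s; no verdict came back.

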